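# Set the stirrer's dial to three dots and start it

## Robot

A 6-joint arm with a two-finger parallel gripper is mounted at the origin on a cart in front of the work surface, level with it; the furniture and walls round the work are solid. World frame = base frame: x ahead of the robot, y to its left, z up, the work surface at z = 0. Lengths are in m, angles in degrees, forces in N, time in s.
With the tool pointing down it reaches from about 0.35 to 0.875 m from the base axis. Payload 4.2 kg.
Tool frame: the origin (TCP) lies at the very end of the fingers, on their centre line; the grasp point (between the pads) lies 19 mm behind it; z points along the fingers, y is the line along which they close (so a half turn about z gives the same grasp; the last joint's range is limited). The gripper opens to 87 mm and grips with 3 to 60 N. Pads are 19 mm wide; open, the fingers measure 117 mm over their backs; the gripper's body (75 mm by 190 mm) begins 51 mm behind the grasp point.
Start: joints at [82.254, 22.042, 0.453, 0, -68.411, -14.817], TCP at [0.24, 0.577, 0.223] pointing down, gripper open.
Joint ranges: [-179.83, 179.83], [-69.29, 118.12], [-61.27, 80.66], [-181.25, 117.63], [-171.15, -9.14], [-177.46, 177.46]. Speed limits (degrees/s): [159.86, 159.86, 180, 180, 180, 180].

## Interface

Orientations are given as a 3x3 rotation matrix whose columns are the frame's x, y, z axes.
In Python, from station import sense, optics, r gives the robot as it stands. The module is installed in compiled form; this text tells all that it offers.
- The arm moves only by the shell command python3 -m pendant 'ROWS' [OPENING]. ROWS is JSON, a list that holds one entry, the list of rows, each a list of 4 numbers: the shift along the tool's x, y, z normalised to -1 to 1, where 1 is 100 mm, then the turn about the tool's z normalised to -1 to 1, where 1 is 2 rad. A call has 1 to 8 rows; each row is the pose to reach, as a shift and turn from the pose commanded when the call began, along the tool's axes at that moment; what a row does not reach only later rows make up. A row lasts 1/10 s, in which the tool goes at most 50 mm and 8.59 degrees, less where a joint would pass 70% of its speed; a pose out of reach is approached as far as the arm can. A call with a number of a shift or a turn outside -1 to 1 is refused whole. A call with a gripper value outside its range is refused whole. OPENING is the closure, from 0 (fully open) to 1 (shut), set as the call begins (- or left out, the last holds). The fingers move at their own pace and stop on an object; the grip force is fixed at half the most. Time passes only in rows, so rows that repeat a pose let the fingers close. It gives the time, the measured TCP pose, the force, the opening and the grip force at its end, in the units of the state.
- sense(): the state, without advancing time (a new reading comes with each control period).
- optics.capture(name): name is "side" or "top"; returns the picture (400x640x3 uint8, red, green, blue); there is no depth.
- optics.get_calibration(name): a dict with "camera_matrix" (3x3 intrinsics, pixels), "camera_from_world" (4x4, takes a point from world to camera coordinates). Camera axes: x right, y down, z forward; pixel columns grow to the right and rows downward; lengths in m; the calibration is good to about 2 mm. A picture is of the moment at which its call begins. get_calibration takes no time and is no camera call.
- r.finish_job(): hands the job in; it is judged then, once.
The state is a dict: "time_s": time; "joints": joint angles; "joint_velocities": joint speeds; "effort": joint torques, N m; "tcp_pos": TCP position; "ee_rot": TCP orientation; "wrist_force": force on the tool from outside, world axes, zero at the start; "moment": the same for the moment, N m; "gripper_width": opening from 0.0 (shut) to 1.0 (fully open); "gripper_force": force on a finger pad.
Only numpy, scipy, OpenCV 4.12 (cv2) and the standard library are available. Lean on these libraries where they do the work, as an engineer would, in place of code of your own. Each camera call takes 0.05 s, during which the arm holds its last target. There are 200 camera calls.

## Task

Set the bench stirrer to its third speed: with the fingertips on the big knurled dial, turn it clockwise until its white pointer has clicked into the notch at the three dots, then press the round start button all the way in and let it come out again. Only touch the dial and the button: pinch and lift nothing, do not press the button while the dial is at another speed, and leave the mixing cup on its plate and everything else on the bench where it stands.

Things in the scene. Friction and masses are not known exactly. Their poses are not given: they have to be found in the camera images.
- stirrer: bench stirrer: low off-white box 170 (x) x 360 (y) x 45 mm high, fixed to the bench. Origin: centre of its underside, on the bench; x to its back, y to its left. On its deck (z 45 mm): steel plate with the mixing cup (132 mm across, at y +105 mm), dial (axis at x 0, y -100 mm), start button (at x -50, y -5 mm).
- dial_face (a point): centre of the dial's flat top, 72 mm above the bench. Black disc 92 mm across, 20 mm thick, knurled rim, level, upright axis, white pointer line from centre to rim; too wide to pinch. Turn it by pressing shut fingertips on top, say 33 mm off the axis, and moving them in an arc. It springs: gives 6 mm straight down (2 N at first, 6 N at the end, then solid); 3 to 4 mm grips well.
- dial (a joint): dial angle in rad, growing clockwise seen from above. Four sprung notches: 0 = pointer at one dot, 0.7 = two dots, 1.4 = three dots, 2.1 = four dots; stops just beyond the first and last. From half-way it pulls itself into the nearer notch; the crest takes about 0.05 N m. Starts in the first or second notch.
- three_dots (a point): middle of the row of three black dots printed on the stirrer's deck, 61 mm from the dial's axis. Rows of one, two, three and four dots, clockwise, stand round the far side of the dial, one row for each notch.
- start_button_top (a point): centre of the top of the round black start button, 28 mm across, 67 mm above the bench, in a grey collar 44 mm across on the stirrer's deck (collar top 57 mm above the bench); it is pressed straight down.
- start_button (a joint): how far the start button is pressed, in m: 0 = out, 0.006 = fully in, which takes 5 N; it springs back out.
- mix_cup_center (a point): middle (half-way up) of the clear mixing cup, 73 mm across, 88 mm high, standing loose on the stirrer's steel plate. Leave it there.
- bottle: small white tint bottle with a ribbed screw cap, 48 mm across, 95 mm high, standing loose just behind the stirrer; origin at the centre of its underside. A bystander.
- measure: tape measure, 35 x 72 x 64 mm, standing loose just right of the stirrer; origin at the centre of its underside. A bystander.
- pen: marker pen, 137 mm long and 15 mm high, lying loose in front of the stirrer; origin at the centre of its underside. A bystander.
- lever_tin: small tin with a black pouring lid and thumb lever, 84 x 76 x 113 mm, standing loose at the front left; origin at the centre of its underside. A bystander.
- pad_mouse: black computer mouse, 103 x 62 x 32 mm, lying loose behind the stirrer to the left; origin at the centre of its underside. A bystander.

How it is judged (in metres and radians):
On the way, in this order (a step that is already met when the one before it is completed fails the run):
1. the dial rests in the notch at three dots (value of joint dial between 1.25 and 1.55 rad and velocity of joint dial between -0.2 and 0.2 rad/s), for 0.3 s.
2. the start button is pressed in (value of joint start_button above 0.0045 m), for 0.05 s.
At the end, for the whole second after the job is handed in: The dial rests in the three-dot notch (1.4 rad, within 0.15), the start button has been pressed at least 4.5 mm in and is out again (less than 1.5 mm in), and the mixing cup stands upright at rest within 15 mm of where it was (value of joint dial between 1.25 and 1.55 rad and value of joint start_button below 0.0015 m and distance of mix_cup_center from where it was at the start of the episode below 0.015 m and angle between mix_cup_center's own z axis and vertical below 0.1 rad and linear speed of mix_cup below 0.02 m/s); the robot touches nothing.
It fails at once if the start button is pressed while the dial is not in the three-dot notch (value of joint start_button above 0.003 m and (value of joint dial below 1.2 rad or value of joint dial above 1.6 rad)).
It fails at once if the mixing cup is shoved, lifted or tipped (distance of mix_cup_center from where it was at the start of the episode above 0.025 m or angle between mix_cup_center's own z axis and vertical above 0.25 rad).
It fails at once if a bystander is moved or lifted by more than 25 mm (distance of any of bottle, measure, pen, lever_tin, pad_mouse from where it was at the start of the episode above 0.025 m).
It also fails if it takes over 54 s, if anything falls off the work surface, if the arm or the gripper's body presses on something with over 40 N, if the wrist force passes 120 N, or if a joint passes its speed limit or range.

## Working session

There is one attempt and no reset: what is moved stays moved. The work goes in short steps, Python scripts to look and compute and a shell command to move; the robot and the scene stay as the last step left them, time stands still between calls to the robot, and variables do not carry over. Pictures are saved under pics/ and viewed, at most 10 in all, crops included, and the job is handed in when it is done.

```bash
mkdir -p pics
python3 - <<'E'
from station import sense, optics, r
import cv2,numpy as np
for n in("top","side"):
    cv2.imwrite(f"pics/{n}0.png",optics.capture(n)[:,:,::-1])
    c=optics.get_calibration(n);print(n,np.round(c["camera_matrix"],1).tolist(),np.round(c["camera_from_world"],3).tolist())
s=sense();print(s["time_s"],s["tcp_pos"],np.round(s["ee_rot"],3).tolist(),s["gripper_width"])
E
```

```text
top [[465.2, 0.0, 317.3], [0.0, 465.2, 200.5], [0.0, 0.0, 1.0]] [[0.026, -0.999, 0.019, 0.035], [-0.982, -0.029, -0.185, 0.528], [0.185, -0.014, -0.983, 1.317], [0.0, 0.0, 0.0, 1.0]]
side [[392.4, 0.0, 318.6], [0.0, 392.4, 201.8], [0.0, 0.0, 1.0]] [[-0.988, -0.153, 0.007, 0.548], [-0.107, 0.655, -0.748, 0.1], [0.11, -0.74, -0.664, 1.009], [0.0, 0.0, 0.0, 1.0]]
0.1 [0.2395645  0.57669238 0.22157468] [[0.923, -0.384, -0.001], [-0.384, -0.923, -0.002], [0.0, 0.002, -1.0]] 1.0016379795853678
```

View pics/top0.png

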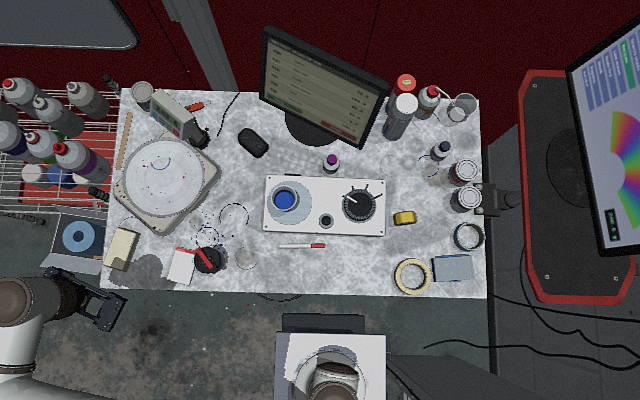

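View pics/side0.png

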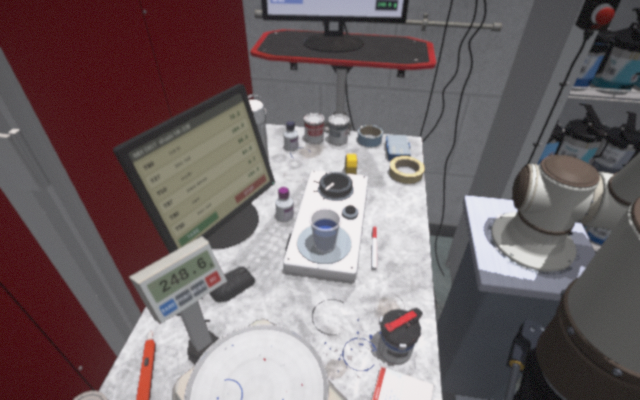

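The top view shows the dial near (359,205), the button near (326,221) and the cup near (286,199). I'll zoom in on the dial and fit positions.

```bash
cat > h.py <<'E'
from station import sense, optics, r
import cv2,numpy as np
def ray(n,uv,z):
    c=optics.get_calibration(n);K=c["camera_matrix"];T=np.array(c["camera_from_world"]);R,t=T[:3,:3],T[:3,3]
    o=-R.T@t;d=R.T@np.linalg.solve(K,[uv[0],uv[1],1.]);return o+d*(z-o[2])/d[2]
def px(n,p):
    c=optics.get_calibration(n);T=np.array(c["camera_from_world"]);q=np.array(c["camera_matrix"])@(T[:3,:3]@p+T[:3,3]);return q[:2]/q[2]
def crop(n,f,x0,y0,w,h,k,im=None):
    im=optics.capture(n)[:,:,::-1] if im is None else im
    cv2.imwrite(f,cv2.resize(im[y0:y0+h,x0:x0+w],None,fx=k,fy=k,interpolation=cv2.INTER_CUBIC))
E
python3 - <<'E'
from h import *
im=cv2.imread("pics/top0.png");crop("top","pics/c1.png",257,165,133,80,6,im)
for nm,uv,z in[("dial",(359,205),.072),("btn",(326,221),.067),("FL",(265,231),.045),("FR",(383,236),.045),("BR",(385,180),.045),("BL",(267,176),.045)]:print(nm,ray("top",uv,z).round(4))
E
```

```text
dial [ 0.513  -0.0704  0.072 ]
btn [0.4644 0.0236 0.067 ]
FL [0.4331 0.1991 0.045 ]
FR [ 0.4283 -0.1441  0.045 ]
BR [ 0.5958 -0.15    0.045 ]
BL [0.5971 0.2009 0.045 ]
```

View pics/c1.png

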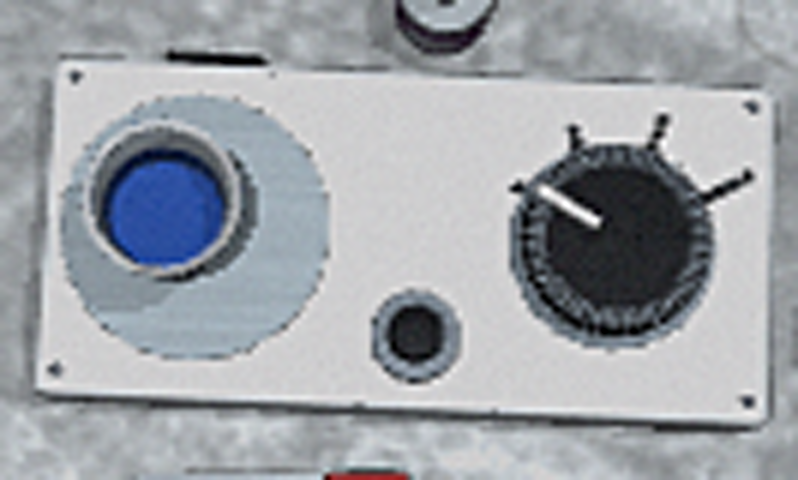

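The crop shows the pointer at the single dot (first notch), dial centre about (615,235), button (415,332), plate centre (196,227). I'll fit the stirrer's pose from its known geometry.

Run:
```python
from h import *
from scipy.optimize import least_squares
P=[(0,.105,.047),(-.05,-.005,.067),(-.05,-.005,.057),(.085,.18,.045),(.085,-.18,.045),(-.085,.18,.045),(-.085,-.18,.045),(0,-.1,.048)]
U=[(196,227),(415,332),(416,337),(60,60),(776,90),(40,387),(768,415),(613,246)]
U=np.array(U)/6+[257,165]-0.4
def W(p,q):
    c,s=np.cos(p[2]),np.sin(p[2]);return np.array([p[0]+c*q[0]-s*q[1],p[1]+s*q[0]+c*q[1],q[2]])
f=lambda p:np.concatenate([px("top",W(p,q))-u for q,u in zip(P,U)])
s=least_squares(f,[.51,.03,0],loss="soft_l1");p=s.x;print(p[:2].round(4),np.degrees(p[2]).round(2),f(p).reshape(-1,2).round(1).tolist())
for n,q in[("dial",(0,-.1,.072)),("btn",(-.05,-.005,.067)),("plate",(0,.105,.045))]:print(n,W(p,q).round(4),((px("top",W(p,q))-[257,165]+.4)*6).round())
D=W(p,(0,-.1,.072));c=(np.array([[517,187],[575,138],[657,133],[727,189]])-2)/6+[257,165]
for u in c:
    w=ray("top",u,.045)-D;print("dots",np.degrees(np.arctan2(w[1],w[0])).round(1),np.hypot(w[0],w[1]).round(3))
for u in [(600,222),(540,187)]:
    w=ray("top",np.array(u)/6+[256.6,164.6],.072)-D;print("ptr",w.round(4),np.degrees(np.arctan2(w[1],w[0])).round(1))
```

```text
[0.5174 0.0273] -0.98 [[-0.1, -0.1], [0.4, 0.1], [0.1, -0.3], [-1.1, -1.4], [0.5, -0.7], [-1.5, 1.0], [0.9, 2.0], [0.2, -0.1]]
dial [ 0.5157 -0.0727  0.072 ] [619. 237.]
btn [0.4673 0.0231 0.067 ] [417. 332.]
plate [0.5192 0.1323 0.045 ] [195. 227.]
dots 59.3 0.055
dots 19.7 0.057
dots -20.3 0.061
dots -61.6 0.064
ptr [0.007  0.0094 0.    ] 53.1
ptr [0.0233 0.0385 0.    ] 58.8
```

```bash
python3 -m pendant '[[[0.3,0.3,-0.1,0],[0.6,0.6,-0.2,0],[1,1,-0.3,0],[1,1,-0.3,0]]]' 1
python3 -m pendant '[[[0.3,0.3,0,0],[0.6,0.6,0,0],[1,1,0,0],[1,1,0,0]]]'
python3 -m pendant '[[[0.3,0.3,0,0],[0.6,0.6,0,0],[1,1,0,0],[1,1,0,0]]]'
python3 -m pendant '[[[0.3,0.3,0,0],[0.6,0.6,0,0],[1,1,0,0],[1,1,0,0]]]'
```

```text
time_s: 0.5
tcp_pos: [0.2948, 0.4427, 0.2539]
ee_rot: [[0.922, -0.386, 0.0], [-0.386, -0.922, 0.0], [0.0, -0.001, -1.0]]
wrist_force: [-0.7, 0.1, 1.4]
gripper_width: 0.723
gripper_force: 0.0
time_s: 0.9
tcp_pos: [0.3481, 0.3119, 0.2523]
ee_rot: [[0.922, -0.387, -0.001], [-0.387, -0.922, -0.001], [-0.0, 0.002, -1.0]]
wrist_force: [0.4, -0.0, -0.7]
gripper_width: 0.357
gripper_force: 0.0
time_s: 1.3
tcp_pos: [0.4023, 0.1819, 0.2522]
ee_rot: [[0.922, -0.388, -0.001], [-0.388, -0.922, -0.001], [-0.0, 0.001, -1.0]]
wrist_force: [-0.3, 0.3, -0.5]
gripper_width: 0.032
gripper_force: 0.0
time_s: 1.7
tcp_pos: [0.4568, 0.0515, 0.2521]
ee_rot: [[0.922, -0.388, -0.001], [-0.388, -0.922, -0.001], [-0.0, 0.001, -1.0]]
wrist_force: [-0.5, 1.4, -0.9]
gripper_width: 0.005
gripper_force: 0.0
```

```bash
python3 -m pendant '[[[0.3,0.3,0,0],[0.6,0.6,0,0],[0.87,1,0,0],[0.87,1,0,0]]]'
python3 -m pendant '[[[0,0.2,0.2,-0.07],[0,0.2,0.6,-0.13],[0,0.2,1,-0.199],[0,0.2,1,-0.199],[0,0.2,1,-0.199]]]'
python3 - <<'E'
from h import *
s=sense();p=s["tcp_pos"];im=optics.capture("side")[:,:,::-1];t=optics.capture("top")[:,:,::-1]
f=lambda i,x,y:cv2.resize(i[y:y+100,x:x+100],None,fx=4,fy=4,interpolation=cv2.INTER_CUBIC)
cv2.imwrite("pics/c2.png",np.hstack([f(im,285,150),f(t,310,150)]));print(p,px("side",p),px("top",p),px("side",np.array([.515,-.073,.072])))
E
```

```text
time_s: 2.1
tcp_pos: [0.4985, -0.0745, 0.2516]
ee_rot: [[0.921, -0.389, -0.001], [-0.389, -0.921, -0.001], [-0.001, 0.001, -1.0]]
wrist_force: [-0.4, 0.1, -0.0]
gripper_width: 0.005
gripper_force: 0.0
time_s: 2.6
tcp_pos: [0.4907, -0.0891, 0.153]
ee_rot: [[1.0, 0.003, -0.0], [0.003, -1.0, -0.001], [-0.0, 0.001, -1.0]]
wrist_force: [1.1, 0.4, 0.7]
gripper_width: 0.008
gripper_force: 0.0
[ 0.49069659 -0.08910723  0.15297026] [348.26407333 153.86966786] [369.04589577 208.06201445] [337.12694063 180.95419706]
```

View pics/c2.png

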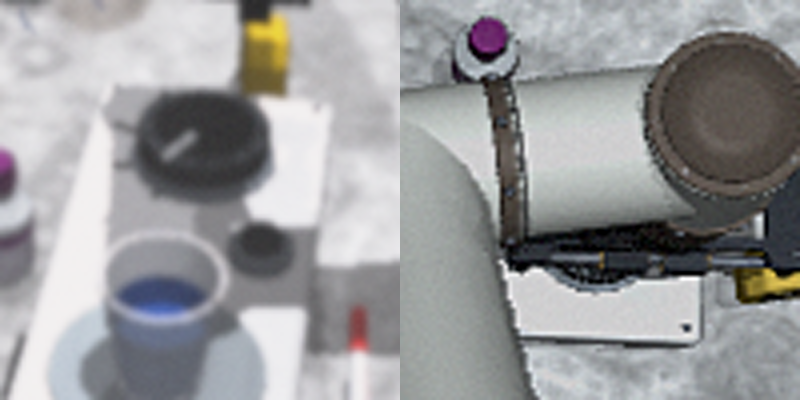

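The side crop shows the dial clear with the pointer still at one dot, the fingers above it; all obstacles are clear. Descending onto the near-right of the dial.

```bash
python3 -m pendant '[[[0,0.05,0.2,0],[0,0.05,0.45,0],[0,0.05,0.65,0],[0,0.05,0.77,0],[0,0.05,0.77,0],[0,0.05,0.77,0]]]'
python3 -m pendant '[[[0,0,0.02,0],[0,0,0.04,0],[0,0,0.06,0],[0,0,0.075,0],[0,0,0.075,0],[0,0,0.075,0]]]'
```

```text
time_s: 3.3
tcp_pos: [0.4916, -0.0946, 0.0773]
ee_rot: [[1.0, 0.004, 0.003], [0.004, -1.0, 0.0], [0.003, 0.0, -1.0]]
wrist_force: [0.6, 0.8, -0.6]
gripper_width: 0.007
gripper_force: 0.0
time_s: 3.9
tcp_pos: [0.4908, -0.0949, 0.0686]
ee_rot: [[1.0, 0.005, 0.002], [0.005, -1.0, -0.0], [0.002, 0.0, -1.0]]
wrist_force: [-0.1, 0.6, 4.9]
gripper_width: 0.004
gripper_force: 2.3
```

Run:
```python
import numpy as np
v=np.array([-.0242,.0219])
for a in range(5,41,5):
    t=np.radians(a);print((np.array([v[0]*np.cos(t)-v[1]*np.sin(t),v[0]*np.sin(t)+v[1]*np.cos(t)])-v).round(4)*10,round(t/2,3))
```

```text
[-0.018 -0.022] 0.044
[-0.034 -0.045] 0.087
[-0.048 -0.07 ] 0.131
[-0.06  -0.096] 0.175
[-0.07  -0.123] 0.218
[-0.077 -0.15 ] 0.262
[-0.082 -0.178] 0.305
[-0.084 -0.207] 0.349
```

```bash
for i in 1; do python3 -m pendant '[[[-0.018,-0.022,0,0.044],[-0.034,-0.045,0,0.087],[-0.048,-0.07,0,0.131],[-0.06,-0.096,0,0.175],[-0.07,-0.123,0,0.218],[-0.077,-0.15,0,0.262],[-0.082,-0.178,0,0.305],[-0.084,-0.207,0,0.349]]]'; done
python3 - <<'E'
from h import *
crop("side","pics/c3.png",285,140,110,90,6)
E
```

```text
time_s: 4.7
tcp_pos: [0.4828, -0.0738, 0.0686]
ee_rot: [[0.767, -0.642, 0.003], [-0.642, -0.767, 0.0], [0.002, -0.002, -1.0]]
wrist_force: [2.1, 1.1, 4.6]
gripper_width: 0.005
gripper_force: 2.2
```

View pics/c3.png

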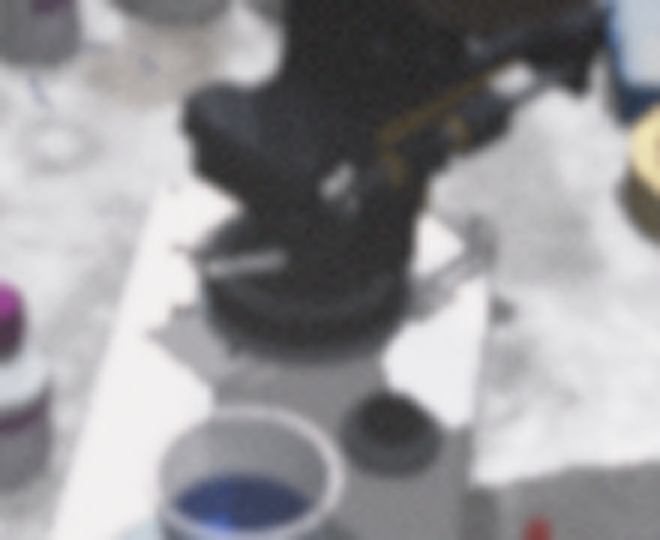

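The pointer has turned with the fingers (now from (285,258) to (205,268), i.e. pointing at the two dots). Same arc again.

```bash
python3 -m pendant '[[[-0.018,-0.022,0,0.044],[-0.034,-0.045,0,0.087],[-0.048,-0.07,0,0.131],[-0.06,-0.096,0,0.175],[-0.07,-0.123,0,0.218],[-0.077,-0.15,0,0.262],[-0.082,-0.178,0,0.305],[-0.084,-0.207,0,0.349]]]'
python3 - <<'E'
from h import *
crop("side","pics/c4.png",285,140,110,90,6)
E
```

```text
time_s: 5.55
tcp_pos: [0.4885, -0.0528, 0.0683]
ee_rot: [[0.176, -0.984, 0.0], [-0.984, -0.176, 0.0], [-0.0, -0.001, -1.0]]
wrist_force: [-0.6, 2.4, 4.4]
gripper_width: 0.004
gripper_force: 2.4
```

View pics/c4.png

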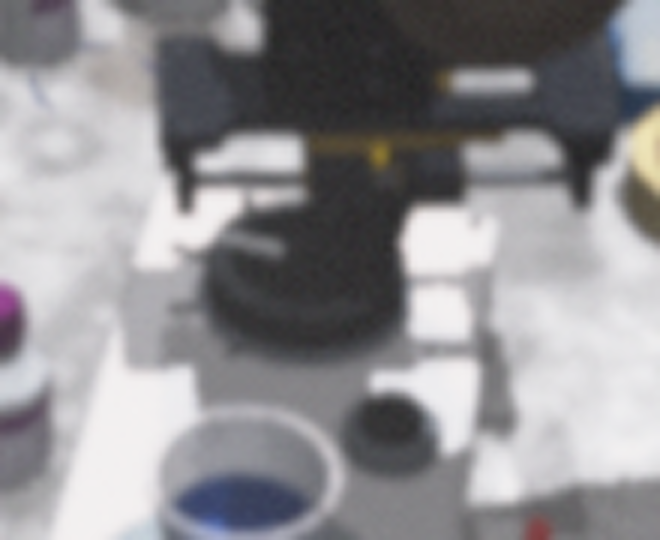

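The pointer now runs (283,248)→(218,236). Lift straight off so it can settle, and measure the angle.

```bash
python3 -m pendant '[[[0,0,-0.05,0],[0,0,-0.15,0],[0,0,-0.35,0],[0,0,-0.35,0],[0,0,-0.35,0],[0,0,-0.35,0],[0,0,-0.35,0]]]'
python3 - <<'E'
from h import *
for a,b in [((283,248),(218,236)),((285,258),(205,268))]:
    A,B=[ray("side",np.array(u)/6+[285,140],.069) for u in(a,b)];w=B-A;print(A.round(3),B.round(3),np.degrees(np.arctan2(w[1],w[0])))
crop("side","pics/c5.png",285,140,110,90,6)
E
```

```text
time_s: 6.3
tcp_pos: [0.4875, -0.0531, 0.1023]
ee_rot: [[0.178, -0.984, -0.002], [-0.984, -0.178, -0.0], [-0.0, 0.002, -1.0]]
wrist_force: [-0.7, 0.7, 0.2]
gripper_width: 0.006
gripper_force: 0.0
[ 0.529 -0.073  0.069] [ 0.559 -0.077  0.069] -7.333113970991986
[ 0.527 -0.066  0.069] [ 0.562 -0.053  0.069] 20.459030896104938
```

View pics/c5.png

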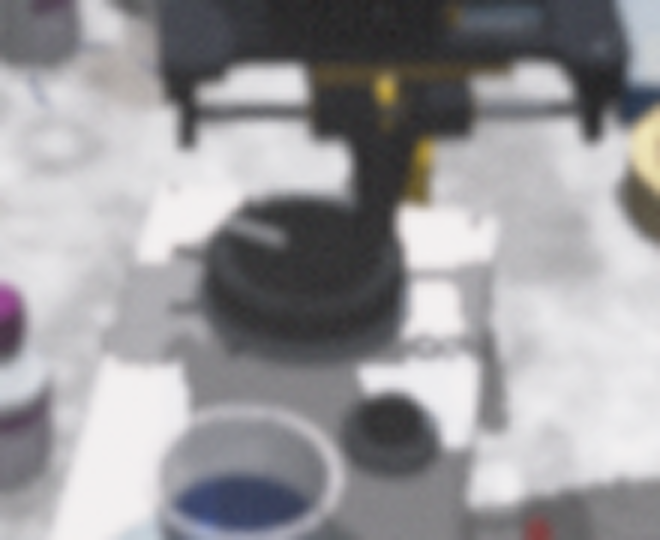

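The pointer moved further on release: now (287,241)→(228,222), apparently pulled into the notch. Checking the angle.

Run:
```python
from h import *
A,B=[ray("side",np.array(u)/6+[285,140],.072) for u in((287,241),(228,222))];w=B-A;print(A.round(3),B.round(3),np.degrees(np.arctan2(w[1],w[0])))
for a in (19.5,-20.8,-61):
    a=np.radians(a);d=np.array([np.cos(a),np.sin(a),0]);D=np.array([.5157,-.0727,.072]);print(*[((px("side",D+d*q)-[285,140])*6).round() for q in(.011,.044)])
b=np.array([.4673,.0231,.067]);print(px("side",b),(px("side",b)-[285,140])*6)
s=sense();print(s["ee_rot"].T@(b-s["tcp_pos"])*10, np.degrees(np.arctan2(s["ee_rot"][1,0],s["ee_rot"][0,0])),s["joints"])
```

```text
[ 0.527 -0.075  0.072] [ 0.556 -0.084  0.072] -18.49824042212649
[288. 249.] [216. 257.]
[290. 238.] [227. 216.]
[302. 232.] [276. 191.]
[351.23062773 207.6349111 ] [397.3837664  405.80946658]
[-0.78600487  0.06425113  0.35360421] -79.7366776893714 [ 1.27943941e+01  1.65752194e+01 -2.74615394e+01 -7.88517271e-03
 -4.60645953e+01 -2.52559461e+00]
```

The dial is in the three-dot notch (−18.5° measured vs −20.8° predicted, the neighbours being 40° away). Move over the button.

```bash
python3 -m pendant '[[[-0.2,0.02,0,0.03],[-0.5,0.04,0,0.06],[-0.8,0.06,0,0.09],[-0.8,0.06,0,0.09],[-0.8,0.06,0,0.09]]]'
python3 -m pendant '[[[0,0,0.1,0],[0,0,0.2,0],[0,0,0.3,0],[0,0,0.3,0],[0,0,0.3,0]]]'
python3 - <<'E'
from h import *
crop("side","pics/c6.png",285,140,110,90,6)
E
```

```text
time_s: 6.85
tcp_pos: [0.4679, 0.0251, 0.1028]
ee_rot: [[0.001, -1.0, -0.001], [-1.0, -0.001, -0.0], [0.0, 0.001, -1.0]]
wrist_force: [-0.1, -0.3, 0.3]
gripper_width: 0.006
gripper_force: 0.0
time_s: 7.35
tcp_pos: [0.468, 0.0242, 0.0724]
ee_rot: [[-0.001, -1.0, -0.001], [-1.0, 0.001, -0.001], [0.001, 0.001, -1.0]]
wrist_force: [0.8, 0.3, -0.1]
gripper_width: 0.008
gripper_force: 0.0
```

View pics/c6.png

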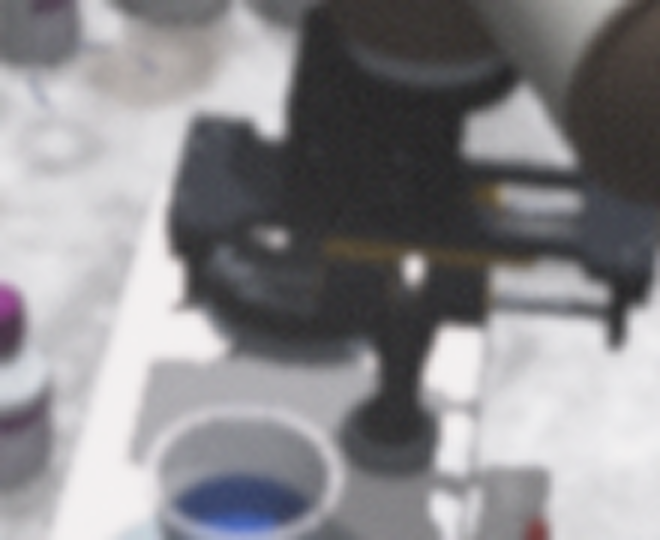

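The shut fingers stand over the button (tip about (400,405)), clear of cup and dial. Press and release.

```bash
python3 -m pendant '[[[0,0,0.04,0],[0,0,0.07,0],[0,0,0.1,0],[0,0,0.12,0],[0,0,0.12,0],[0,0,0.12,0],[0,0,0.12,0]]]'
```

```text
time_s: 8.1
tcp_pos: [0.4685, 0.0248, 0.0614]
ee_rot: [[-0.001, -1.0, 0.001], [-1.0, 0.001, 0.0], [-0.0, -0.001, -1.0]]
wrist_force: [-0.4, 0.2, 5.0]
gripper_width: 0.008
gripper_force: 2.4
```

```bash
python3 -m pendant '[[[0,0,0.01,0],[0,0,0.015,0],[0,0,0.015,0],[0,0,0.015,0]]]'
python3 -m pendant '[[[0,0,-0.1,0],[0,0,-0.3,0],[0,0,-0.6,0],[0,0,-1,0],[0,0,-1,0],[0,0,-1,0]]]'
python3 -m pendant '[[[-0.1,0.2,-0.3,0],[-0.2,0.5,-0.6,0],[-0.2,0.8,-0.6,0],[-0.2,0.8,-0.6,0],[-0.2,0.8,-0.6,0]]]'
python3 - <<'E'
from h import *
crop("side","pics/c7.png",285,140,110,90,6);print(sense()["wrist_force"])
E
```

```text
time_s: 8.5
tcp_pos: [0.4686, 0.0248, 0.0612]
ee_rot: [[-0.0, -1.0, 0.001], [-1.0, 0.0, -0.0], [0.0, -0.001, -1.0]]
wrist_force: [-4.4, 0.5, 16.2]
gripper_width: 0.003
gripper_force: 7.9
time_s: 9.1
tcp_pos: [0.468, 0.0249, 0.1599]
ee_rot: [[-0.002, -1.0, 0.001], [-1.0, 0.002, 0.001], [-0.001, -0.001, -1.0]]
wrist_force: [-0.6, -0.2, 0.2]
gripper_width: 0.002
gripper_force: 0.0
time_s: 9.6
tcp_pos: [0.3873, 0.0446, 0.2185]
ee_rot: [[-0.0, -1.0, -0.002], [-1.0, 0.0, -0.001], [0.001, 0.002, -1.0]]
wrist_force: [-1.1, 0.5, 0.3]
gripper_width: 0.007
gripper_force: 0.0
[ 0.16779123 -0.57290332 -0.47096629]
```

View pics/c7.png

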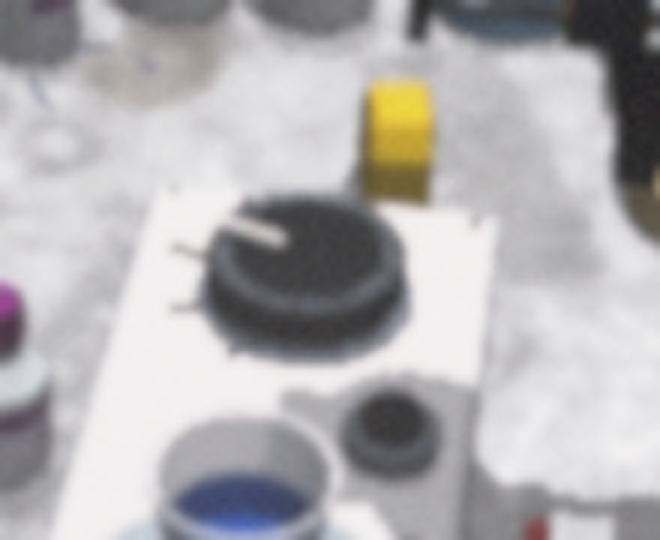

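The pointer line (287,241)→(232,222) is in the three-dot notch, the button is out, and the cup and bystanders are in place. Handing in.

```bash
python3 -c "
from station import r
print(r.finish_job())"
```

```text
the job is handed in; nothing more can be done
None
```

The dial is in the three-dot notch, the start button was pressed to its stop (16 N) and came back out, the cup and the bystanders in view looked unmoved, and the job is handed in; no verdict was returned.

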